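Scan the sample in the cabinet

TASK

Pull the sample tray out from under its hood, all the way to the stop, and leave it out. Then take the scanner from its cradle, aim it square at the middle of the label on the tub, with its window about 80 mm away, and hold it still there for about two seconds. Then lay it gently back in the cradle the same way round, both saddles under the handle, and let go; don't bump the tub or its hood with it and leave the bottles, jar, beaker and grey box alone.

Things in the scene. Friction and masses are not known exactly. Their poses are not given: they have to be found in the camera images.
- hatch: sample cabinet, fixed: a white steel hood 190 mm long, 140 mm wide, 124 mm high, open at its front end, on a 130 mm wide steel floor plate that runs on 170 mm in front of it. Origin at table height; z up; its front looks along its own -x. The hood spans x = -80 to +110 mm, so its mouth is 80 mm in front of the origin
- tray (a joint): how far the steel sample tray is pulled out along the cabinet's -x: 0 fully in, 0.150 m at the stop, stays where it is left (about 2 N of friction). The tray carries a fixed white sample tub (88 mm wide, top 96 mm above the table) with the label on its sloping front; with the tray in, the label is under the hood
- pull (a point): grip point on the tray's upright aluminium pull post, 120 mm in front of the label: post 24 mm along the slide, 20 mm across it, its top 85 mm above the table; this point is on its axis, 65 mm above the table, 20 mm below the top. Axes as the cabinet's (x along the slide, pull towards -x)
- label (a point): centre of the white bar-code label (70 mm wide, 62 mm up the slope), 62 mm above the table on the tub's front, which slopes at 45 degrees. z points out of the label, square to it (half up, half towards the cabinet's front); x runs up the slope, y across. It moves with the tray
- scanner: handheld scanner: black straight handle 130 long x 30 wide x 28 mm high, with a white head 46 mm wide at its front end turned 45 degrees down. Origin at the centre of the handle; x along the handle to the head, z up as it lies in the cradle. The head's rear top corner stands 5 mm above the handle's top, 87 mm ahead of the origin. About 0.24 kg, centre of mass about 25 mm ahead of the origin
- nose (a point): centre of the scanner's dark window at the end of the head, at (124, 0, -42) mm in the scanner's frame. z is the beam, pointing out of the window: 45 degrees down from the handle, direction (0.707, 0, -0.707) in the scanner's frame
- spot (a point): the best reading point, on the beam 80 mm out from the window, at (181, 0, -99) mm in the scanner's frame; z along the beam. Bring this point onto the label's centre
- cradle: the scanner's grey cradle, fixed: base plate 140 x 90 x 12 mm with two upright saddles, 16 mm thick, centred 45 mm either side of its origin along its x (74 mm clear between them). Each has a slot 40 mm wide and 12 mm deep; slot floor 76 mm and cheek tops 88 mm above the table. Origin at the centre of its underside; x is the way the scanner's head points, z up
- seat (a point): where the scanner's origin belongs in the cradle: midway between the saddles, 90 mm above the table (14 mm above the slot floors), axes as the cradle's
- tipbox: plain grey closed box 85 x 65 x 55 mm high (loose): bystander, leave it alone; origin at the centre of its underside
- bottle1: white bottle 56 mm across, 150 mm high: bystander, leave it alone; origin at the centre of its underside
- bottle2: white bottle 56 mm across, 150 mm high: bystander, leave it alone; origin at the centre of its underside
- bottle3: white bottle 60 mm across, 120 mm high: bystander, leave it alone; origin at the centre of its underside
- beaker: open clear beaker 84 mm across, 95 mm high: bystander, leave it alone; origin at the centre of its underside
- jar: glass jar 70 mm across, 80 mm high: bystander, leave it alone; origin at the centre of its underside
Things that resemble listed ones, but are neither listed nor needed, are in the scene too. Leave any orange look-alike of the cradle alone.

How it is judged (in metres and radians):
On the way, in this order (a step that is already met when the one before it is completed fails the run):
1. the tray is pulled out to its stop (at least 135 of 150 mm) (value of joint tray above 0.135 m), for 0.2 s.
2. tray out; reading point within 18 mm of the label's centre along and across it, 30 mm along its normal; beam within 0.26 rad of square; still (0.02 m/s, 0.15 rad/s) for 1.6 s (value of joint tray above 0.135 m and x of spot in the frame of label between -0.018 and 0.018 m and y of spot in the frame of label between -0.018 and 0.018 m and z of spot in the frame of label between -0.03 and 0.03 m and angle between the z axis of nose and the z axis of label, either way round below 0.26 rad and z of nose in the frame of label above 0.03 m and linear speed of scanner below 0.02 m/s and angular speed of scanner below 0.15 rad/s), for 1.6 s.
At the end, for the whole second after the job is handed in: The tray is still out (at least 130 of 150 mm). The scanner lies still in both saddles of its cradle, head the same way as at the start: origin within 25 mm along, 10 mm across and 6 mm in height of the seat, within 0.15 rad of the cradle's direction and of level (value of joint tray above 0.13 m and x of scanner in the frame of seat between -0.025 and 0.025 m and y of scanner in the frame of seat between -0.01 and 0.01 m and z of scanner in the frame of seat between -0.006 and 0.006 m and angle between the x axis of scanner and the x axis of cradle, either way round below 0.15 rad and angle between scanner's own z axis and vertical below 0.15 rad and x of nose in the frame of seat above 0.05 m and linear speed of scanner below 0.02 m/s); the robot touches nothing.
It fails at once if a bystander (bottle, jar, beaker or tip box) is shoved more than 20 mm or knocked over (distance of any of tipbox, bottle1, bottle2, bottle3, beaker, jar from where it was at the start of the episode above 0.02 m or angle between any of tipbox, bottle1, bottle2, bottle3, beaker, jar's own z axis and vertical above 0.5 rad).
It fails at once if the scanner is let go in the air, more than 12 mm above its seat (contact force between scanner and the fingers below 0.1 N and z of scanner in the frame of seat above 0.012 m).
It fails at once if the scanner strikes the sample tub, its tray or the hood (more than 15 N) (contact force between scanner and hatch above 15 N).
It also fails if it takes over 58 s, if anything falls off the work surface, if the arm or the gripper's body presses on something with over 40 N, if the wrist force passes 120 N, or if a joint passes its speed limit or range.

ROBOT

A 7-joint arm with a two-finger parallel gripper is mounted at the origin on the work surface. World frame = base frame: x ahead of the robot, y to its left, z up, the work surface at z = 0. Lengths are in m, angles in degrees, forces in N, time in s.
With the tool pointing down it reaches from about 0.35 to 0.9 m from the base axis. Payload 8.1 kg.
Tool frame: the origin (TCP) lies between the finger pads; the fingertips stand 14 mm ahead of it and the grasp point (between the pads) lies 5 mm behind it; z points along the fingers, y is the line along which they close (so a half turn about z gives the same grasp; the last joint's range is limited). The gripper opens to 92 mm and grips with 3 to 60 N. Pads are 19 mm wide; open, the fingers measure 130 mm over their backs; the gripper's body (75 mm by 190 mm) begins 47 mm behind the grasp point.
Start: joints at [63.564, 24.895, 1.432, 90.138, -0.665, 64.973, -4.303], TCP at [0.219, -0.585, 0.241] pointing down, gripper open.
Joint ranges: [-149.89, 149.89], [-25.12, 119.58], [-72.63, 75.52], [4.76, 147.25], [-75.54, 255.54], [6.69, 114.76], [-157.13, 157.13]. Speed limits (degrees/s): [127.2, 127.2, 172.46, 172.46, 180, 180, 180].

INTERFACE

Orientations are given as a 3x3 rotation matrix whose columns are the frame's x, y, z axes.
In Python, from plant import env gives the robot as it stands.
- The arm moves only by the tool servo_tool, never from a script. Its argument "targets" is a list of rows, each a list of 5 numbers: the shift along the tool's x, y, z in mm, then the turn about the tool's z in degrees, then the closure in counts, from 0 (fully open) to 255 (shut). In form: [[tx, ty, tz, twist, claw], ...]. A call has 1 to 10 rows; each row shifts and turns the commanded pose from where the row before left it, along the tool's axes as they then stand; what a row does not reach is not made up. A row lasts 1/10 s, in which the tool goes at most 50 mm and 8.59 degrees, less where a joint would pass 70% of its speed; a pose out of reach is approached as far as the arm can. A call is refused whole if a number of a shift passes 50 or a number of a turn 8.59, either way. A call with a gripper value outside its range is refused whole. The fingers move at their own pace and stop on an object; "squeeze" is the grip in N (left out, the last holds). Time passes only in rows, so rows that do not move let the fingers close. It gives the time, the measured TCP pose, the force, the opening and the grip force at its end, in the units of the state.
- env.sense(): the state, without advancing time (a new reading comes with each control period).
- env.camera(name): name is "scene" or "side" or "wrist"; returns a dict with "color" (400x640x3 uint8, red, green, blue), "fx", "fy", "cx", "cy" (pixels), "pose" (4x4, takes a point from camera to world coordinates). Camera axes: x right, y down, z forward; pixel columns grow to the right and rows downward; lengths in m; the calibration is good to about 2 mm. A picture is of the moment at which its call begins. There is no depth.
- env.sign_off(): hands the job in; it is judged then, once.
The state is a dict: "time_s": time; "joints": joint angles; "joint_vel": joint speeds; "joint_efforts": joint torques, N m; "tcp_pos": TCP position; "orientation": TCP orientation; "ft_force": force on the tool from outside, world axes, zero at the start; "ft_torque": the same for the moment, N m; "grip_width": finger opening in m; "grip_force": force on a finger pad.
Only numpy, scipy, OpenCV 4.12 (cv2) and the standard library are available. Lean on these libraries where they do the work, as an engineer would, in place of code of your own. Each camera call takes 0.05 s, during which the arm holds its last target. There are 200 camera calls.

## Working session

There is one attempt and no reset: what is moved stays moved. The work goes in short steps, Python scripts to look and compute and a tool call to move; the robot and the scene stay as the last step left them, time stands still between calls to the robot, and variables do not carry over. Pictures are saved under pics/ and viewed, at most 10 in all, crops included, and the job is handed in when it is done.

Besides the shell and the picture viewer there is one more tool, called after "Request:" in YAML: its name, and indented under it one key for each argument. servo_tool: Moves the arm, as the interface text tells. Its arguments: {"type":"object","properties":{"targets":{"type":"array","items":{"type":"array","items":{"type":"number"}}},"squeeze":{"type":"number"}},"required":["targets"]}

```bash
mkdir -p pics; ls
python3 - <<'E'
from plant import env
import cv2,json
import numpy as np
np.set_printoptions(precision=4,suppress=True)
s=env.sense();print(s['time_s'],s['tcp_pos'],s['orientation'],s['ft_force'],s['grip_width'])
for n in("scene","side"):
    c=env.camera(n);cv2.imwrite(f'pics/{n}0.png',c['color'][:,:,::-1]);print(n,c['fx'],c['fy'],c['cx'],c['cy']);print(np.array(c['pose']))
    np.savez(f'{n}0.npz',**c)
E
```

```text
pics
0.0 [ 0.2193 -0.5848  0.24  ] [[ 0.9363  0.3511 -0.0007]
 [ 0.3511 -0.9363  0.0014]
 [-0.0001 -0.0015 -1.    ]] [-0.3335 -0.605   0.6806] 0.09209803875592434
scene 463.206375862325 463.206375862325 315.05898487594453 211.50009897624125
[[-0.3264  0.5067 -0.7979  1.46  ]
 [ 0.9451  0.1608 -0.2845  0.306 ]
 [-0.0159 -0.847  -0.5314  0.6952]
 [ 0.      0.      0.      1.    ]]
side 418.61662476040163 418.61662476040163 314.9051111948205 200.29690784349262
[[-0.8185 -0.4401  0.3693  0.0712]
 [-0.5744  0.6191 -0.5355  0.6511]
 [ 0.0071 -0.6504 -0.7595  1.0266]
 [ 0.      0.      0.      1.    ]]
```

View pics/scene0.png

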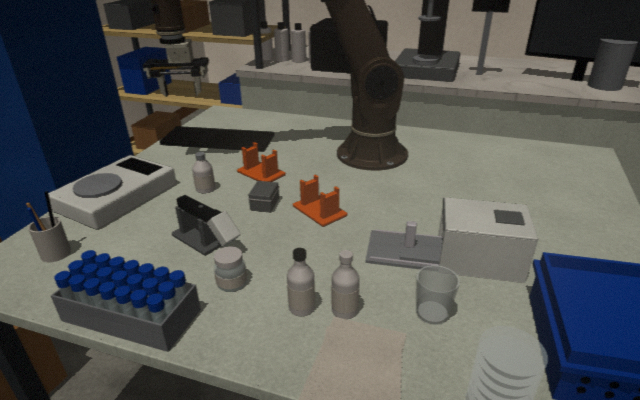

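View pics/side0.png

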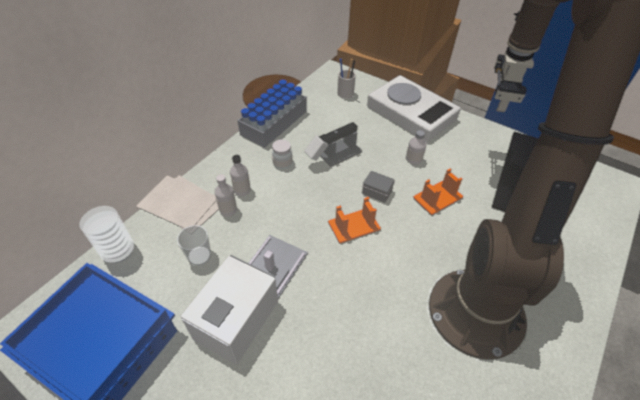

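The scene view shows the hood at about (487,238) with its floor plate and post at (411,233) to its left. The scanner lies in the grey cradle at about (205,220), with its white head towards (228,228). The side view shows the hood at (232,300), the post at (269,260), and the scanner at (338,140). Next I'll zoom in on these.

```bash
cat > h.py <<'E'
import numpy as np,cv2
np.set_printoptions(precision=4,suppress=True)
def load(f):
    d=np.load(f);return {k:d[k] for k in d}
def ray(c,u,v):
    P=np.array(c['pose']);d=P[:3,:3]@np.array([(u-c['cx'])/c['fx'],(v-c['cy'])/c['fy'],1]);return P[:3,3],d/np.linalg.norm(d)
def onz(c,u,v,z):
    o,d=ray(c,u,v);return o+d*(z-o[2])/d[2]
def tri(c1,p1,c2,p2):
    o1,d1=ray(c1,*p1);o2,d2=ray(c2,*p2)
    s=np.linalg.lstsq(np.c_[d1,-d2],o2-o1,rcond=None)[0]
    a=o1+s[0]*d1;b=o2+s[1]*d2;return (a+b)/2,np.linalg.norm(a-b)
def proj(c,p):
    P=np.array(c['pose']);q=P[:3,:3].T@(np.asarray(p)-P[:3,3]);return np.array([c['fx']*q[0]/q[2]+c['cx'],c['fy']*q[1]/q[2]+c['cy']])
E
python3 - <<'E'
from h import *
a=load('scene0.npz')['color'][:,:,::-1];b=load('side0.npz')['color'][:,:,::-1]
def crop(im,x,y):return cv2.convertScaleAbs(cv2.resize(im[y:y+75,x:x+100],None,fx=4,fy=4,interpolation=cv2.INTER_CUBIC),alpha=1.3)
def crop3(im,x,y,w,h):return cv2.convertScaleAbs(cv2.resize(im[y:y+h,x:x+w],(400,300),interpolation=cv2.INTER_CUBIC),alpha=1.3)
cv2.imwrite('pics/z1.png',np.vstack([np.hstack([crop(a,160,185),crop(b,290,110)]),np.hstack([crop3(a,360,180,180,135),crop3(b,180,225,160,120)])]))
E
```

```text
(no output)
```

View pics/z1.png

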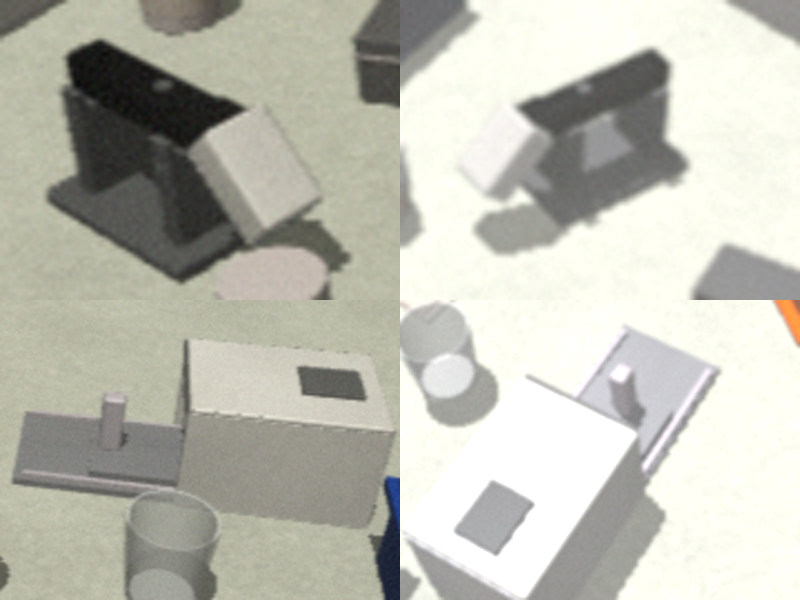

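The zoom shows all four features clearly: scanner with head, hood edges, post top and plate corners. Now I'll turn the pixels into points.

Run:
```python
from h import *
A=load('scene0.npz');B=load('side0.npz')
s1=lambda x,y:(160+x/4,185+y/4)
s2=lambda x,y:(290+(x-400)/4,110+y/4)
s3=lambda x,y:(360+x*.45,180+(y-300)*.45)
s4=lambda x,y:(180+(x-400)*.4,225+(y-300)*.4)
print('hood top z124: scene',*[onz(A,*s3(*p),.124) for p in((188,341),(372,357),(395,430),(190,410))])
print('side',*[onz(B,*s4(*p),.124) for p in((528,378),(638,432),(410,535))])
print('post top z85',onz(A,*s3(114,396),.085),onz(B,*s4(621,374),.085),tri(A,s3(114,396),B,s4(621,374)))
print('plate',*[onz(A,*s3(*p),.004) for p in((27,412),(14,483))],*[onz(B,*s4(*p),.004) for p in((628,328),(720,372))])
print('dot',tri(A,s1(165,86),B,s2(585,88)))
for p,q in(((260,104),(517,105)),((192,150),(550,140)),((68,57),(668,68)),((100,41),(655,48))):
    print(onz(A,*s1(*p),.104),onz(B,*s2(*q),.104),tri(A,s1(*p),B,s2(*q)))
print('cradle base z12',*[onz(A,*s1(*p),.012) for p in((48,195),(182,278))],*[onz(B,*s2(*p),.012) for p in((688,162),(562,222))])
print('head end',tri(A,s1(320,195),B,s2(460,163)))
```

```text
hood top z124: scene [0.4521 0.2784 0.124 ] [0.428  0.4647 0.124 ] [0.5618 0.4799 0.124 ] [0.5862 0.2938 0.124 ]
side [0.576  0.2913 0.124 ] [0.4458 0.2755 0.124 ] [0.5486 0.4791 0.124 ]
post top z85 [0.5241 0.2137 0.085 ] [0.5206 0.2148 0.085 ] (array([0.5215, 0.2137, 0.0832]), np.float64(0.0004983716487966161))
plate [0.4651 0.1095 0.004 ] [0.6007 0.1268 0.004 ] [0.5937 0.1217 0.004 ] [0.4674 0.1088 0.004 ]
dot (array([ 0.6344, -0.2869,  0.1045]), np.float64(0.002970276007557929))
[ 0.6361 -0.2191  0.104 ] [ 0.6697 -0.2383  0.104 ] (array([ 0.6551, -0.2116,  0.1222]), np.float64(0.013087575156828832))
[ 0.6934 -0.2326  0.104 ] [ 0.623  -0.2183  0.104 ] (array([ 0.6479, -0.2611,  0.0656]), np.float64(0.00960962323096066))
[ 0.6229 -0.3628  0.104 ] [ 0.592  -0.3527  0.104 ] (array([ 0.603 , -0.3762,  0.0873]), np.float64(0.00723942118355898))
[ 0.5992 -0.3545  0.104 ] [ 0.6151 -0.3691  0.104 ] (array([ 0.6074, -0.3515,  0.1133]), np.float64(0.00983545639306061))
cradle base z12 [ 0.6497 -0.379   0.012 ] [ 0.7009 -0.2497  0.012 ] [ 0.5619 -0.3522  0.012 ] [ 0.6113 -0.2242  0.012 ]
head end (array([ 0.6788, -0.1645,  0.0819]), np.float64(0.012052978751083953))
```

Run:
```python
from h import *
A=load('scene0.npz');B=load('side0.npz')
for n,u,v,z in(('beaker base',433,312,.0),('beaker top',437,277,.095),('beaker topL',417,277,.095),('b1 base',301,305,0),('b2',345,309,0),('jar',230,258,.08),('tipbox',264,190,.055),('or near saddle top',330,194,.088),('or far',310,184,.088),('or base right',346,210,.012),('or base bottom',322,221,.012),('or base L',294,206,.012),('or2 front',284,176,.012),('b3',204,188,0)):
    print(n,onz(A,u,v,z))
print('sd beaker base',onz(B,199,257,0),onz(B,194,238,.095),'or base',*[onz(B,*p,.012) for p in((330,225),(366,214),(380,228),(338,242))])
```

```text
beaker base [0.7147 0.2973 0.    ]
beaker top [0.7162 0.2941 0.095 ]
beaker topL [0.7283 0.2567 0.095 ]
b1 base [0.7808 0.0279 0.    ]
b2 [0.7632 0.1205 0.    ]
jar [ 0.771  -0.1371  0.08  ]
tipbox [ 0.4345 -0.2112  0.055 ]
or near saddle top [ 0.4549 -0.0099  0.088 ]
or far [ 0.4192 -0.0783  0.088 ]
or base right [0.4007 0.0198 0.012 ]
or base bottom [ 0.4739 -0.0263  0.012 ]
or base L [ 0.4245 -0.1263  0.012 ]
or2 front [ 0.2639 -0.2228  0.012 ]
b3 [ 0.3908 -0.4389  0.    ]
sd beaker base [0.7192 0.2975 0.    ] [0.7142 0.2946 0.095 ] or base [ 0.4703 -0.0099  0.012 ] [ 0.4029 -0.1104  0.012 ] [ 0.3407 -0.088   0.012 ] [0.4163 0.0286 0.012 ]
```

Request:
servo_tool:
  targets:
    - [14, -16, 0, 0, 0]
    - [28, -32, 0, 0, 0]
    - [28, -32, 0, 0, 0]
    - [28, -32, 0, 0, 0]
    - [28, -32, 0, 0, 0]
    - [28, -32, 0, 0, 0]
    - [28, -32, 0, 0, 0]
    - [28, -32, 0, 0, 0]
    - [28, -32, 0, 0, 0]
    - [28, -32, 0, 0, 0]

```text
time_s: 1.1
tcp_pos: [0.3619, -0.2055, 0.2407]
orientation: [[0.936, 0.351, -0.0], [0.351, -0.936, -0.0], [-0.0, 0.0, -1.0]]
ft_force: [0.1, -0.9, 0.5]
grip_width: 0.0916
grip_force: 0.0
```

Request:
servo_tool:
  targets:
    - [28, -32, 0, 0, 0]
    - [28, -32, 0, 0, 0]
    - [28, -32, 0, 0, 0]
    - [28, -32, 0, 0, 0]
    - [28, -32, 0, 0, 0]
    - [28, -32, 0, 0, 0]
    - [28, -32, 0, 0, 0]
    - [28, -32, 0, 0, 0]
    - [28, -32, 0, 0, 0]
    - [28, -32, 0, 0, 0]

```text
time_s: 2.1
tcp_pos: [0.5119, 0.1922, 0.2404]
orientation: [[0.936, 0.351, -0.0], [0.351, -0.936, -0.0], [-0.001, 0.0, -1.0]]
ft_force: [-0.1, -1.0, -0.1]
grip_width: 0.0918
grip_force: 0.0
```

Request:
servo_tool:
  targets:
    - [18, -17, 0, -8.5, 0]
    - [0, 0, 0, -8.5, 0]
    - [0, 0, 0, -8.5, 0]
    - [0, 0, 0, -8.5, 0]
    - [0, 0, 0, -8.5, 0]
    - [0, 0, 0, -8.5, 0]
    - [0, 0, 0, -8.5, 0]
    - [0, 0, 0, -8.5, 0]
    - [0, 0, 0, -8.6, 0]
    - [0, 0, 0, 0, 0]

```text
out of range: a turn must lie within [-8.59, 8.59]
```

Request:
servo_tool:
  targets:
    - [15, -14, 0, -8.5, 0]
    - [0, 0, 0, -8.5, 0]
    - [0, 0, 0, -8.5, 0]
    - [0, 0, 0, -8.5, 0]
    - [0, 0, 0, -8.5, 0]
    - [0, 0, 0, -8.5, 0]
    - [0, 0, 0, -8.5, 0]
    - [0, 0, 0, -8.5, 0]
    - [0, 0, 0, -8.5, 0]
    - [0, 0, 0, 0, 0]

```text
time_s: 3.1
tcp_pos: [0.5206, 0.2088, 0.2402]
orientation: [[-0.125, 0.992, -0.001], [0.992, 0.125, -0.0], [-0.0, -0.001, -1.0]]
ft_force: [0.3, -0.5, -0.2]
grip_width: 0.0918
grip_force: 0.0
```

Run:
```python
from plant import env
from h import *
s=env.sense();print(s['tcp_pos'],s['orientation'],s['joints'])
c=env.camera('wrist');np.savez('w1.npz',**c);cv2.imwrite('pics/w1.png',c['color'][:,:,::-1]);print(np.array(c['pose']))
print(proj(c,[.522,.2137,.085]),proj(c,[.452,.2784,.124]),proj(c,[.586,.2938,.124]))
```

```text
[0.5206 0.2088 0.2402] [[-0.1249  0.9922 -0.0011]
 [ 0.9922  0.1249 -0.0002]
 [-0.     -0.0011 -1.    ]] [  4.8518  25.5574 -45.0086  96.5262  19.4591  66.1232 -38.1936]
[[ 0.9921  0.1206  0.0343  0.5109]
 [ 0.1254 -0.952  -0.2794  0.2849]
 [-0.001   0.2815 -0.9596  0.3835]
 [ 0.      0.      0.      1.    ]]
[323.7376 189.7086] [238.3742 103.0236] [427.244  105.2402]
```

View pics/w1.png

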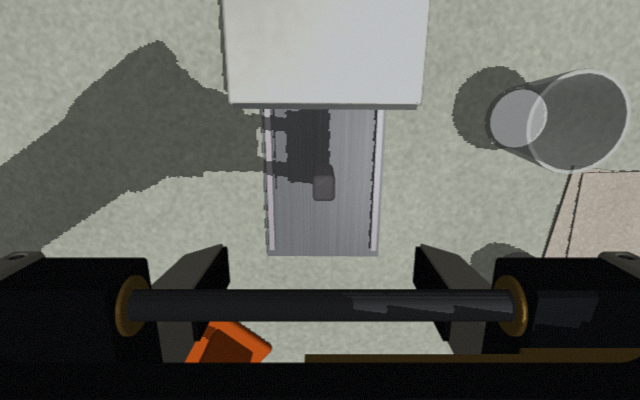

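The wrist view shows the post top at about (324,190), which matches my projection of (323.7,189.7). The plate edges are upright in the picture, so the heading is right, and I'm going down to grip.

Request:
servo_tool:
  targets:
    - [5, 2, 15, 0, 0]
    - [0, 0, 30, 0, 0]
    - [0, 0, 40, 0, 0]
    - [0, 0, 40, 0, 0]
    - [0, 0, 35, 0, 0]
    - [0, 0, 20, 0, 0]
    - [0, 0, 0, 0, 0]
    - [0, 0, 0, 0, 255]
    - [0, 0, 0, 0, 255]
    - [0, 0, 0, 0, 255]
  squeeze: 30

```text
time_s: 4.15
tcp_pos: [0.5229, 0.2148, 0.062]
orientation: [[-0.122, 0.993, 0.002], [0.993, 0.122, 0.001], [0.001, 0.002, -1.0]]
ft_force: [0.4, 0.6, -0.2]
grip_width: 0.0725
grip_force: 0.0
```

Request:
servo_tool:
  targets:
    - [0, 0, 0, 0, 255]
    - [0, 0, 0, 0, 255]
    - [0, 0, 0, 0, 255]
    - [0, 0, 0, 0, 255]
    - [0, 0, 0, 0, 255]

```text
time_s: 4.65
tcp_pos: [0.5221, 0.2143, 0.0607]
orientation: [[-0.123, 0.992, -0.0], [0.992, 0.123, -0.0], [-0.0, -0.0, -1.0]]
ft_force: [-0.7, -0.5, 0.0]
grip_width: 0.0325
grip_force: 0.0
```

Request:
servo_tool:
  targets:
    - [0, 0, 0, 0, 255]
    - [0, 0, 0, 0, 255]
    - [0, 0, 0, 0, 255]
    - [0, 0, 0, 0, 255]
    - [0, 0, 0, 0, 255]

```text
time_s: 5.15
tcp_pos: [0.522, 0.2143, 0.0607]
orientation: [[-0.123, 0.992, -0.0], [0.992, 0.123, -0.0], [-0.0, -0.0, -1.0]]
ft_force: [-0.6, -0.3, 0.8]
grip_width: 0.0199
grip_force: 30.0
```

Request:
servo_tool:
  targets:
    - [-5, 0, 0, 0, 255]
    - [-15, 0, 0, 0, 255]
    - [-20, 0, 0, 0, 255]
    - [-20, 0, 0, 0, 255]
    - [-20, 0, 0, 0, 255]
    - [-20, 0, 0, 0, 255]
    - [-20, 0, 0, 0, 255]
    - [-15, 0, 0, 0, 255]
    - [-8, 0, 0, 0, 255]
    - [-4, 0, 0, 0, 255]

```text
time_s: 6.15
tcp_pos: [0.5396, 0.0671, 0.0606]
orientation: [[-0.122, 0.993, -0.001], [0.993, 0.122, -0.001], [-0.001, -0.001, -1.0]]
ft_force: [-5.4, 1.8, 1.7]
grip_width: 0.0201
grip_force: 30.0
```

Request:
servo_tool:
  targets:
    - [-2, 0, 0, 0, 255]
    - [0, 0, 0, 0, 255]
    - [0, 0, 0, 0, 255]
    - [0, 0, 0, 0, 255]

```text
time_s: 6.55
tcp_pos: [0.5397, 0.066, 0.0606]
orientation: [[-0.123, 0.992, -0.001], [0.992, 0.123, -0.001], [-0.001, -0.001, -1.0]]
ft_force: [-5.2, 0.4, 2.8]
grip_width: 0.0199
grip_force: 30.0
```

Request:
servo_tool:
  targets:
    - [0, 0, 0, 0, 0]
    - [0, 0, 0, 0, 0]
    - [0, 0, 0, 0, 0]
    - [0, 0, 0, 0, 0]
    - [0, 0, 0, 0, 0]
    - [0, 0, -15, 0, 0]
    - [0, 0, -40, 0, 0]
    - [0, 0, -45, 0, 0]
    - [0, 0, -45, 0, 0]
    - [0, 0, -45, 0, 0]

```text
time_s: 7.55
tcp_pos: [0.5399, 0.0668, 0.2537]
orientation: [[-0.124, 0.992, 0.001], [0.992, 0.124, 0.0], [0.0, 0.001, -1.0]]
ft_force: [1.0, 0.2, 0.1]
grip_width: 0.0908
grip_force: 0.0
```

Run:
```python
from plant import env
from h import *
s=env.sense();print(s['tcp_pos'],s['joints'],s['ft_force'],s['grip_width'])
im=[]
for n in('wrist','side','scene'):
    c=env.camera(n);np.savez(n+'2.npz',**c);im.append(c['color'][:,:,::-1])
w=cv2.resize(im[0],(800,500))[:300]
A=load('scene2.npz');B=load('side2.npz');W=load('wrist2.npz')
for c in(W,A,B):print(proj(c,[.526,.184,.062]))
f=lambda i,p:cv2.resize(cv2.getRectSubPix(i,(128,96),tuple(map(float,p))),(400,300),interpolation=cv2.INTER_CUBIC)
cv2.imwrite('pics/z2.png',np.vstack([w,np.hstack([f(im[2],proj(A,[.526,.184,.062])),f(im[1],proj(B,[.526,.184,.062]))])]))
```

```text
[0.5399 0.0668 0.2537] [ 21.4641  23.4559 -46.5315  97.7103  18.3173  66.7315 -22.9299] [1.0457 0.227  0.0505] 0.09075994099772605
[321.9579  56.1106]
[397.893  229.4965]
[274.6167 250.5413]
```

View pics/z2.png

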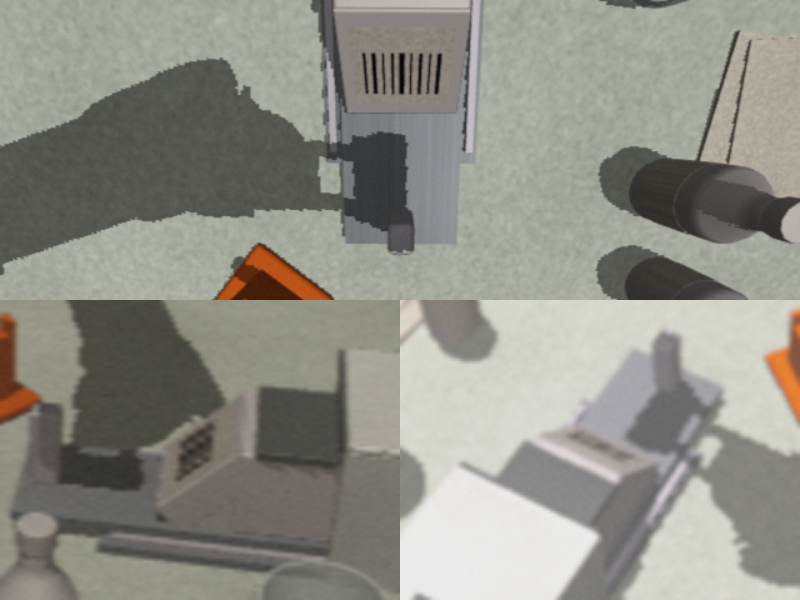

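The wrist view shows the label's centre at about (322,59) in full-frame pixels. My prediction was (322,56), so they agree to 2–3 mm, and the tray is out. Moving to the scanner.

Request:
servo_tool:
  targets:
    - [-20, 3, 0, 0, 0]
    - [-36, 5, 0, 0, 0]
    - [-40, 6, 0, 0, 0]
    - [-40, 6, 0, 0, 0]
    - [-40, 6, 0, 0, 0]
    - [-40, 6, 0, 0, 0]
    - [-40, 7, 0, 0, 0]
    - [-40, 7, 0, 0, 0]
    - [-40, 6, 0, 0, 0]
    - [-20, 3, 0, 0, 0]

```text
time_s: 8.7
tcp_pos: [0.6379, -0.2848, 0.2494]
orientation: [[-0.119, 0.993, -0.002], [0.993, 0.119, -0.001], [-0.001, -0.002, -1.0]]
ft_force: [0.4, 0.2, 0.0]
grip_width: 0.0913
grip_force: 0.0
```

Request:
servo_tool:
  targets:
    - [0, 0, 0, 7.1, 0]
    - [0, 0, 0, 7.1, 0]
    - [0, 0, 0, 7.1, 0]
    - [0, 0, 0, 7.1, 0]
    - [0, 0, 0, 0, 0]
    - [0, 0, 0, 0, 0]

```text
time_s: 9.3
tcp_pos: [0.6384, -0.2799, 0.2504]
orientation: [[0.36, 0.933, -0.001], [0.933, -0.36, 0.0], [-0.0, -0.001, -1.0]]
ft_force: [-0.4, 0.3, -0.3]
grip_width: 0.0919
grip_force: 0.0
```

Run:
```python
from plant import env
from h import *
s=env.sense();print(s['tcp_pos'],s['joints'],s['orientation'])
c=env.camera('wrist');np.savez('w3.npz',**c);im=c['color'][:,:,::-1].copy();cv2.imwrite('pics/w3.png',im)
u=np.array([.363,.932]);n=np.array([-.932,.363]);o=np.array([.631,-.3])
P=lambda a,b,z:proj(c,[*(o+a*u+b*n),z])
print('handle rear top',P(-.065,.015,.104),P(-.065,-.015,.104),'front corner',P(.087,.023,.109),P(.087,-.023,.109),'nose',P(.124,0,.048),'base',[P(a,b,.012) for a in(-.07,.07) for b in(-.045,.045)])
L=load('wrist2.npz');print('label',onz(L,321.6,59.2,.062))
```

```text
[ 0.6384 -0.2799  0.2504] [ 38.3489  35.4343 -33.2755  75.6308  19.2709  74.5492 -16.2418] [[ 0.3603  0.9328 -0.001 ]
 [ 0.9328 -0.3603  0.0002]
 [-0.0002 -0.001  -1.    ]]
handle rear top [305.7485 287.1044] [338.0491 287.2203] front corner [293.6513 118.6258] [351.7189 118.8262] nose [322.6441  75.1195] base [array([359.726 , 252.0244]), array([283.8384, 251.7542]), array([364.2443, 131.5986]), array([280.3535, 131.3081])]
label [0.526  0.1814 0.062 ]
```

View pics/w3.png

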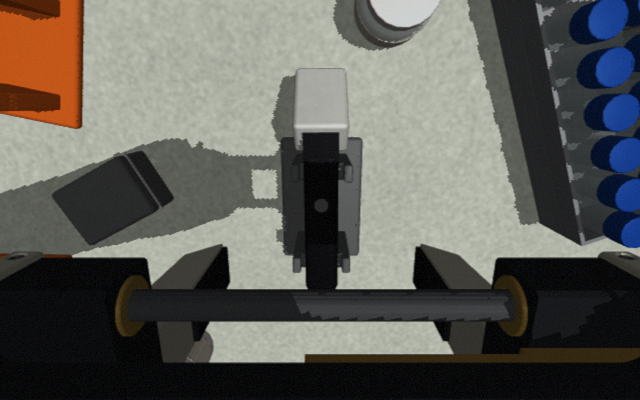

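The wrist view shows the scanner straight between the fingers. The handle is centred at column 321, the base spans columns 281–361 and rows 137–255, and the cradle sits about 3 mm further back than I estimated. Going down with a 3 mm shift back.

Request:
servo_tool:
  targets:
    - [-3, 0, 15, 0, 0]
    - [0, 0, 30, 0, 0]
    - [0, 0, 35, 0, 0]
    - [0, 0, 35, 0, 0]
    - [0, 0, 28, 0, 0]
    - [0, 0, 15, 0, 0]
    - [0, 0, 8, 0, 0]
    - [0, 0, 0, 0, 0]
    - [0, 0, 0, 0, 255]
    - [0, 0, 0, 0, 255]
  squeeze: 30

```text
time_s: 10.35
tcp_pos: [0.6386, -0.2831, 0.0863]
orientation: [[0.364, 0.931, 0.002], [0.931, -0.364, -0.001], [0.0, 0.003, -1.0]]
ft_force: [0.3, -0.4, 0.8]
grip_width: 0.0804
grip_force: 0.0
```

Request:
servo_tool:
  targets:
    - [0, 0, 0, 0, 255]
    - [0, 0, 0, 0, 255]
    - [0, 0, 0, 0, 255]
    - [0, 0, 0, 0, 255]
    - [0, 0, 0, 0, 255]
    - [0, 0, 0, 0, 255]
    - [0, 0, 0, 0, 255]
    - [0, 0, 0, 0, 255]

```text
time_s: 11.15
tcp_pos: [0.6375, -0.2829, 0.0847]
orientation: [[0.364, 0.931, -0.0], [0.931, -0.364, -0.0], [-0.0, -0.0, -1.0]]
ft_force: [-0.0, 0.2, -0.0]
grip_width: 0.03
grip_force: 30.0
```

Request:
servo_tool:
  targets:
    - [0, 0, -4, 0, 255]
    - [0, 0, -8, 0, 255]
    - [0, 0, -12, 0, 255]
    - [0, 0, -18, 0, 255]
    - [0, 0, -22, 0, 255]
    - [0, 0, -22, 0, 255]
    - [0, 0, -22, 0, 255]
    - [0, 0, -18, 0, 255]
    - [0, 0, -10, 0, 255]
    - [0, 0, -4, 0, 255]

```text
time_s: 12.15
tcp_pos: [0.6381, -0.2829, 0.2265]
orientation: [[0.364, 0.931, 0.002], [0.931, -0.364, -0.001], [-0.0, 0.002, -1.0]]
ft_force: [-0.6, -0.1, -2.3]
grip_width: 0.0298
grip_force: 30.0
```

Request:
servo_tool:
  targets:
    - [6, -5, 0, 0, 255]
    - [14, -11, 0, 0, 255]
    - [22, -17, 0, 0, 255]
    - [30, -24, 0, 0, 255]
    - [36, -28, 0, 0, 255]
    - [36, -28, 0, 0, 255]
    - [36, -28, 0, 0, 255]
    - [32, -25, 0, 0, 255]
    - [24, -19, 0, 0, 255]
    - [15, -12, 0, 0, 255]

```text
time_s: 13.15
tcp_pos: [0.5434, 0.0261, 0.224]
orientation: [[0.36, 0.933, -0.002], [0.933, -0.36, 0.001], [0.0, -0.002, -1.0]]
ft_force: [-0.0, -1.1, -2.3]
grip_width: 0.03
grip_force: 30.0
```

Request:
servo_tool:
  targets:
    - [0, 0, 0, -2.5, 255]
    - [0, 0, 0, -4, 255]
    - [0, 0, 0, -5, 255]
    - [0, 0, 0, -5, 255]
    - [0, 0, 0, -5, 255]
    - [0, 0, 0, -4, 255]
    - [0, 0, 0, -2.5, 255]
    - [0, 0, 0, 0, 255]
    - [0, 0, 0, 0, 255]

```text
time_s: 14.05
tcp_pos: [0.5448, 0.0227, 0.2241]
orientation: [[-0.115, 0.993, -0.001], [0.993, 0.115, 0.0], [0.0, -0.001, -1.0]]
ft_force: [0.2, -0.1, -3.1]
grip_width: 0.0298
grip_force: 30.0
```

Run:
```python
from plant import env
from h import *
s=env.sense();print(s['tcp_pos'],s['joints'],s['orientation'],s['ft_force'],s['ft_torque'],s['grip_width'])
f=lambda i,p:cv2.resize(cv2.getRectSubPix(i,(160,120),tuple(map(float,p))),(400,300),interpolation=cv2.INTER_CUBIC)
ims=[]
for n in('scene','side'):
    c=env.camera(n);ims.append(f(c['color'][:,:,::-1],proj(c,[.54,.08,.18])))
w=env.camera('wrist')['color'][:,:,::-1]
cv2.imwrite('pics/z4.png',np.vstack([np.hstack(ims),cv2.resize(w,(800,500))[:300]]))
```

```text
[0.5448 0.0227 0.2241] [ 25.1205  25.0865 -45.4587  99.8514  19.7211  63.448  -20.0361] [[-0.1148  0.9934 -0.0012]
 [ 0.9934  0.1148  0.    ]
 [ 0.0001 -0.0012 -1.    ]] [ 0.1837 -0.0662 -3.0967] [ 0.0348 -0.0969  0.0069] 0.029797337455060267
```

View pics/z4.png

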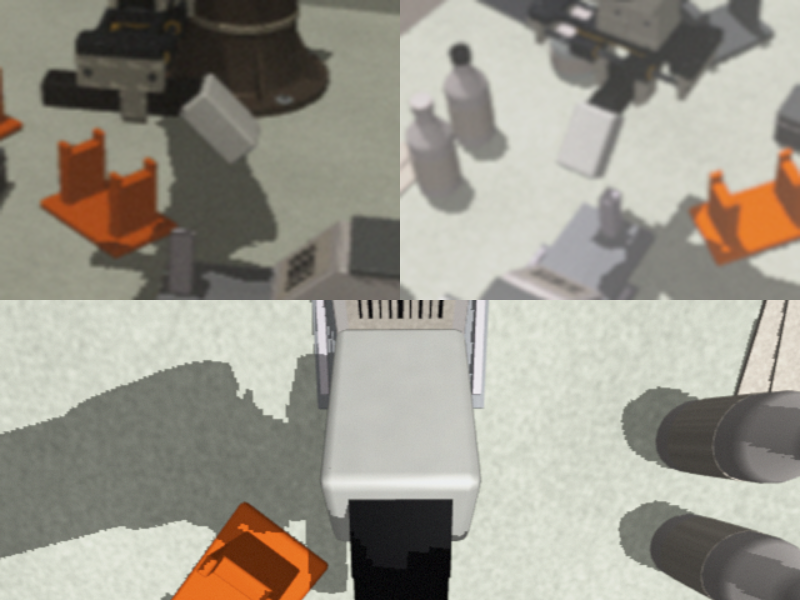

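The scanner is level, and the head (column about 401 in the zoomed wrist view) lines up with the bar code (about 402). Lowering it 68 mm and holding.

Request:
servo_tool:
  targets:
    - [0, 0, 5, 0, 255]
    - [0, 0, 10, 0, 255]
    - [0, 0, 12, 0, 255]
    - [0, 0, 12, 0, 255]
    - [0, 0, 11, 0, 255]
    - [0, 0, 9, 0, 255]
    - [0, 0, 6, 0, 255]
    - [0, 0, 3, 0, 255]
    - [0, 0, 0, 0, 255]
    - [0, 0, 0, 0, 255]

```text
time_s: 15.2
tcp_pos: [0.5458, 0.0227, 0.1571]
orientation: [[-0.116, 0.993, 0.001], [0.993, 0.116, 0.0], [-0.0, 0.001, -1.0]]
ft_force: [-0.5, -0.7, -2.4]
grip_width: 0.0298
grip_force: 30.0
```

Request:
servo_tool:
  targets:
    - [0, 0, 0, 0, 255]
    - [0, 0, 0, 0, 255]
    - [0, 0, 0, 0, 255]
    - [0, 0, 0, 0, 255]
    - [0, 0, 0, 0, 255]
    - [0, 0, 0, 0, 255]
    - [0, 0, 0, 0, 255]
    - [0, 0, 0, 0, 255]
    - [0, 0, 0, 0, 255]
    - [0, 0, 0, 0, 255]

```text
time_s: 16.2
tcp_pos: [0.5455, 0.0226, 0.1567]
orientation: [[-0.116, 0.993, 0.0], [0.993, 0.116, -0.0], [-0.0, 0.0, -1.0]]
ft_force: [-0.3, -0.2, -3.2]
grip_width: 0.0302
grip_force: 30.0
```

Run:
```python
from plant import env
from h import *
s=env.sense();print(s['tcp_pos'],s['joint_vel'])
A=env.camera('scene');B=env.camera('side');np.savez('scene5.npz',**A);np.savez('side5.npz',**B)
f=lambda c,p:cv2.resize(cv2.getRectSubPix(c['color'][:,:,::-1].copy(),(100,100),tuple(map(float,p))),(400,400),interpolation=cv2.INTER_CUBIC)
print(proj(A,[.53,.14,.1]),proj(B,[.53,.14,.1]))
print('nose exp',[proj(c,[.535,.126,.119]) for c in(A,B)])
cv2.imwrite('pics/z5.png',np.hstack([f(c,proj(c,[.53,.14,.1])) for c in(A,B)]))
```

```text
[0.5455 0.0226 0.1567] [-0.0866  0.0842 -0.0487  0.0166 -0.0389 -0.0894 -0.0614]
[380.4845 214.073 ] [282.6111 231.1017]
nose exp [array([374.6755, 207.4114]), array([283.9644, 222.7236])]
```

View pics/z5.png

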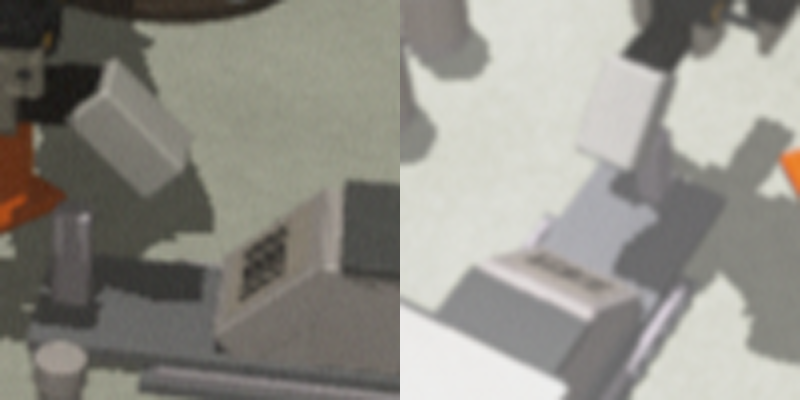

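In both views the window sits where expected: about (168,173) in the scene zoom against a predicted (177,173), and about (606,160) in the side zoom against (605,166). I'll hold a little longer, then go back.

Request:
servo_tool:
  targets:
    - [0, 0, 0, 0, 255]
    - [0, 0, 0, 0, 255]
    - [0, 0, 0, 0, 255]
    - [0, 0, 0, 0, 255]
    - [0, 0, 0, 0, 255]
    - [0, 0, 0, 0, 255]
    - [0, 0, 0, 0, 255]
    - [0, 0, 0, 0, 255]
    - [0, 0, 0, 0, 255]
    - [0, 0, 0, 0, 255]

```text
time_s: 17.3
tcp_pos: [0.5455, 0.0226, 0.1567]
orientation: [[-0.116, 0.993, 0.0], [0.993, 0.116, -0.0], [-0.0, 0.0, -1.0]]
ft_force: [-0.4, -0.3, -3.2]
grip_width: 0.0299
grip_force: 30.0
```

Request:
servo_tool:
  targets:
    - [0, 0, 0, 0, 255]
    - [0, 0, -4, 0, 255]
    - [0, 0, -10, 0, 255]
    - [0, 0, -14, 0, 255]
    - [0, 0, -14, 0, 255]
    - [0, 0, -12, 0, 255]
    - [0, 0, -10, 0, 255]
    - [0, 0, -4, 0, 255]
    - [0, 0, 0, 0, 255]

```text
time_s: 18.2
tcp_pos: [0.5458, 0.0226, 0.2254]
orientation: [[-0.116, 0.993, 0.001], [0.993, 0.116, -0.0], [-0.0, 0.001, -1.0]]
ft_force: [-0.7, 0.6, -2.6]
grip_width: 0.0302
grip_force: 30.0
```

Request:
servo_tool:
  targets:
    - [0, 0, 0, 2.5, 255]
    - [0, 0, 0, 4, 255]
    - [0, 0, 0, 5, 255]
    - [0, 0, 0, 5, 255]
    - [0, 0, 0, 5, 255]
    - [0, 0, 0, 4, 255]
    - [0, 0, 0, 2.5, 255]
    - [0, 0, 0, 0, 255]
    - [0, 0, 0, 0, 255]

```text
time_s: 19.1
tcp_pos: [0.5453, 0.0226, 0.2243]
orientation: [[0.363, 0.932, -0.001], [0.932, -0.363, -0.0], [-0.0, -0.001, -1.0]]
ft_force: [0.2, -0.9, -1.6]
grip_width: 0.0301
grip_force: 30.0
```

Request:
servo_tool:
  targets:
    - [-6, 5, 0, 0, 255]
    - [-14, 11, 0, 0, 255]
    - [-22, 17, 0, 0, 255]
    - [-30, 24, 0, 0, 255]
    - [-36, 28, 0, 0, 255]
    - [-36, 28, 0, 0, 255]
    - [-36, 28, 0, 0, 255]
    - [-32, 25, 0, 0, 255]
    - [-24, 19, 0, 0, 255]
    - [-15, 12, 0, 0, 255]

```text
time_s: 20.1
tcp_pos: [0.6371, -0.2877, 0.2237]
orientation: [[0.367, 0.93, -0.001], [0.93, -0.367, -0.001], [-0.001, -0.001, -1.0]]
ft_force: [-0.2, -0.5, -2.1]
grip_width: 0.0294
grip_force: 30.0
```

Request:
servo_tool:
  targets:
    - [0, 0, 0, 0, 255]
    - [0, 0, 0, 0, 255]
    - [0, 0, 0, 0, 255]
    - [0, 0, 0, 0, 255]

```text
time_s: 20.5
tcp_pos: [0.6376, -0.2817, 0.225]
orientation: [[0.362, 0.932, 0.0], [0.932, -0.362, 0.0], [0.0, -0.0, -1.0]]
ft_force: [0.2, 0.6, -2.3]
grip_width: 0.03
grip_force: 30.0
```

Request:
servo_tool:
  targets:
    - [-1, 0, 5, 0, 255]
    - [0, 0, 15, 0, 255]
    - [0, 0, 22, 0, 255]
    - [0, 0, 25, 0, 255]
    - [0, 0, 22, 0, 255]
    - [0, 0, 18, 0, 255]
    - [0, 0, 12, 0, 255]
    - [0, 0, 7, 0, 255]
    - [0, 0, 4, 0, 255]
    - [0, 0, 3, 0, 255]

```text
time_s: 21.5
tcp_pos: [0.6377, -0.2838, 0.092]
orientation: [[0.364, 0.931, 0.001], [0.931, -0.364, -0.0], [0.0, 0.001, -1.0]]
ft_force: [-0.5, -0.1, -2.3]
grip_width: 0.0299
grip_force: 30.0
```

Request:
servo_tool:
  targets:
    - [0, 0, 2, 0, 255]
    - [0, 0, 2, 0, 255]
    - [0, 0, 2, 0, 255]
    - [0, 0, 1, 0, 255]
    - [0, 0, 0, 0, 255]
    - [0, 0, 0, 0, 255]
    - [0, 0, 0, 0, 255]

```text
time_s: 22.2
tcp_pos: [0.6373, -0.2838, 0.0848]
orientation: [[0.364, 0.931, 0.0], [0.931, -0.364, -0.0], [-0.0, 0.0, -1.0]]
ft_force: [-0.0, -0.3, -2.8]
grip_width: 0.0298
grip_force: 30.0
```

Request:
servo_tool:
  targets:
    - [0, 0, 0.5, 0, 255]
    - [0, 0, 0.5, 0, 255]
    - [0, 0, 0, 0, 255]
    - [0, 0, 0, 0, 0]
    - [0, 0, 0, 0, 0]
    - [0, 0, 0, 0, 0]
    - [0, 0, 0, 0, 0]
    - [0, 0, 0, 0, 0]
    - [0, 0, 0, 0, 0]
    - [0, 0, 0, 0, 0]

```text
time_s: 23.2
tcp_pos: [0.6373, -0.2838, 0.0837]
orientation: [[0.364, 0.931, -0.0], [0.931, -0.364, -0.0], [-0.0, -0.0, -1.0]]
ft_force: [0.4, 0.2, 0.9]
grip_width: 0.0815
grip_force: 0.0
```

Request:
servo_tool:
  targets:
    - [0, 0, 0, 0, 0]
    - [0, 0, -5, 0, 0]
    - [0, 0, -15, 0, 0]
    - [0, 0, -30, 0, 0]
    - [0, 0, -40, 0, 0]
    - [0, 0, -40, 0, 0]
    - [0, 0, -30, 0, 0]
    - [0, 0, -5, 0, 0]
    - [0, 0, 0, 0, 0]
    - [0, 0, 0, 0, 0]

```text
time_s: 24.2
tcp_pos: [0.6367, -0.2838, 0.2481]
orientation: [[0.364, 0.931, -0.001], [0.931, -0.364, 0.0], [-0.0, -0.001, -1.0]]
ft_force: [-0.7, -0.8, -0.9]
grip_width: 0.0917
grip_force: 0.0
```

Run:
```python
from plant import env
from h import *
s=env.sense();print(s['tcp_pos'],s['ft_force'],s['grip_width'],s['time_s'])
w=env.camera('wrist')['color'][:,:,::-1];a=env.camera('side');b=env.camera('scene')
f=lambda c,p,n,m:cv2.resize(cv2.getRectSubPix(c['color'][:,:,::-1].copy(),(n,m),tuple(map(float,p))),(400,300),interpolation=cv2.INTER_CUBIC)
cv2.imwrite('pics/z6.png',np.vstack([np.hstack([f(b,(210,222),100,75),f(b,(430,240),240,180)]),cv2.resize(w,(800,500))[:300]]))
```

```text
[ 0.6367 -0.2838  0.2481] [-0.6834 -0.7888 -0.8682] 0.09174773099334131 24.2
```

View pics/z6.png

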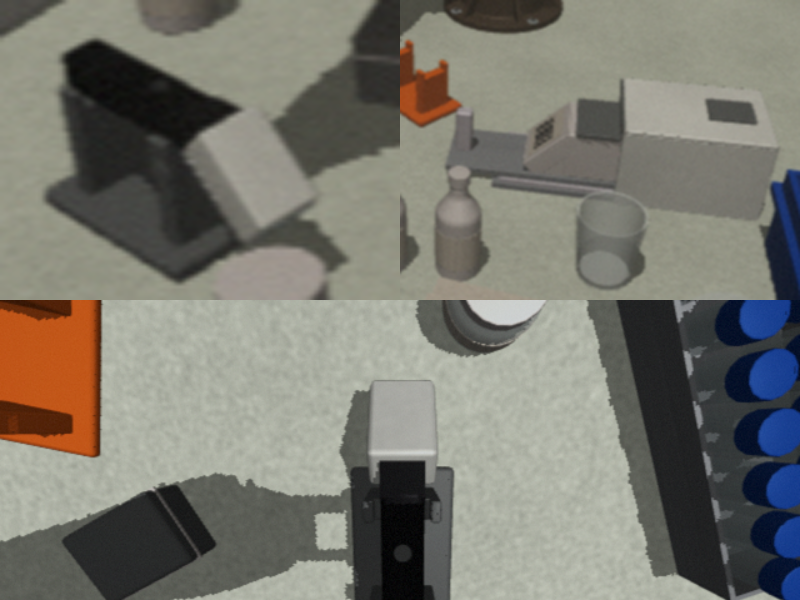

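The scanner is back in both saddles, head the same way round, with the handle at the same pixels as at the start. The tray is still out, and nothing in these views has been knocked over. Handing in.

```bash
python3 -c "
from plant import env
print(env.sign_off())"
```

```text
the job is handed in; nothing more can be done
None
```

The job is handed in with no verdict returned: the tray was pulled about 149 mm and left out, the scanner was aimed at the label and held still for about two seconds, then laid back in both saddles of its cradle and released.

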